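# Tip the spent spools off the tray into the scrap bin

### The job

Empty the three used-up thread spools from the aluminium tray into the grey scrap bin: carry the loaded tray level by its leaning grip, rest its hooked front flange over the bin's near wall with the spools still in it, and, pivoting on that rim, tip it up steeply until all three have rolled into the bin. Then stand the empty tray back on its cork mat, right way up, and leave the oil bottle, thread cone and screwdriver where they are.

Things in the scene. Friction and masses are not known exactly. Their poses are not given: they have to be found in the camera images.
- tray_center (a point): Middle of the loose, open aluminium tray (0.22 kg), 30 mm above its underside. Its x points from the grip end to the hooked front flange, y across, z up. Tray body 140 mm (x) by 82 mm (y), walls 3 mm thick, up to 45 mm above the underside on the sides and back, none at the front. On the mat at the start. No reading while gripped.
- tray: The same tray, origin at the centre of its underside. Two black cross runners 12 mm tall are its feet; the floor inside is 15 mm above the underside. At the open front a 20 degree ramp, 5 mm high, keeps the spools in while the tray is level; tipped front down they start to roll out beyond about 20 degrees, and about 50 degrees empties it.
- tray_handle (a point): Grip point at (-80.7, 0, 39.8) mm from tray_center, in the tray's black grip plate: 70 mm wide (y), 10 mm thick, 50 mm long, rising from the back wall's top and leaning back 22 degrees from vertical (up along it is (-0.375, 0, 0.927) in tray axes). The point is mid-thickness, 30 mm up the plate, 20 mm below its end. Pinch across the thickness, tool leaning with the plate.
- tray_hook (a point): Point under the tray's front flange, (79, 0, -14) mm from tray_center; it belongs over the bin wall. The 82 mm wide flange runs 25 mm out from the tray body and ends in a lip turned 6 mm down. Between front runner's face (x = 70 mm) and lip (x = 92 mm) is a channel open below, 22 mm long, that hooks over the bin's 5 mm wall. Axes as the tray's.
- spool1_center (a point): Centre of an empty brown cardboard spool, 66 mm long, 34 mm flange diameter, 30 g, lying in the tray with its axis (its y) across the tray.
- spool2_center (a point): Centre of the second, like spool, in the tray.
- spool3_center (a point): Centre of the third, like spool, in the tray.
- bin: Grey painted steel open bin fixed to the table: 180 mm deep (x), 200 mm wide (y), 110 mm tall, walls 5 mm. Origin at table level under the middle of its near wall (mid-length, mid-thickness); x points from the near wall into the bin, y along that wall, z up.
- bin_rim (a point): Top of the bin's near wall, at the middle of its length and thickness, 110 mm above the table. Axes as the bin's.
- mat_center (a point): Middle of the top face of the brown cork mat fixed to the table, 180 mm (x) by 150 mm (y), 4 mm thick; the tray stands here at the start and must return here. Its x axis points away from the robot.
- oil_bottle: Clear plastic oil bottle with white cap, 50 mm diameter, 130 mm tall, standing; a bystander, leave it alone. Origin at the centre of its underside.
- thread_cone: Full thread cone, off-white, 66 mm base, 145 mm tall, standing; a bystander, leave it alone. Origin at the centre of its underside.
- screwdriver: Screwdriver lying on the table between mat and bin, 180 mm long; a bystander, leave it alone.
Not all that is in view belongs to the job. Leave any blue or red look-alike of the tray alone. What is shaped like the part that bears spool2_center but black is not meant.

How it is judged (in metres and radians):
On the way, in this order (a step that is already met when the one before it is completed fails the run):
1. the tray rests with its front flange hooked over the bin's near wall, within 20 degrees of level, all three spools still in it (x of tray_hook in the frame of bin_rim between -0.014 and 0.014 m and y of tray_hook in the frame of bin_rim between -0.08 and 0.08 m and z of tray_hook in the frame of bin_rim between -0.014 and 0.014 m and angle between tray_center's own z axis and vertical below 0.35 rad and contact force between tray and bin above 0.3 N and x of spool1_center in the frame of tray_center between -0.075 and 0.075 m and x of spool2_center in the frame of tray_center between -0.075 and 0.075 m and x of spool3_center in the frame of tray_center between -0.075 and 0.075 m and z of spool1_center in the frame of tray_center between -0.03 and 0.04 m and z of spool2_center in the frame of tray_center between -0.03 and 0.04 m and z of spool3_center in the frame of tray_center between -0.03 and 0.04 m and y of spool1_center in the frame of tray_center between -0.045 and 0.045 m and y of spool2_center in the frame of tray_center between -0.045 and 0.045 m and y of spool3_center in the frame of tray_center between -0.045 and 0.045 m), for 0.1 s.
2. the tray is tipped more than 40 degrees with its flange still at the rim (x of tray_hook in the frame of bin_rim between -0.022 and 0.022 m and y of tray_hook in the frame of bin_rim between -0.08 and 0.08 m and z of tray_hook in the frame of bin_rim between -0.025 and 0.02 m and angle between tray_center's own z axis and vertical above 0.7 rad), for 0.1 s.
At the end, for the whole second after the job is handed in: All three spools lie inside the bin (centres within its walls and lower than 100 mm above the table); the tray stands on the mat right way up, within 5 degrees of level and its middle within 45 mm of the mat's middle (x of spool1_center in the frame of bin between 0 and 0.175 m and y of spool1_center in the frame of bin between -0.1 and 0.1 m and height (world z) of each of spool1_center, spool2_center, spool3_center below 0.1 m and x of spool2_center in the frame of bin between 0 and 0.175 m and y of spool2_center in the frame of bin between -0.1 and 0.1 m and x of spool3_center in the frame of bin between 0 and 0.175 m and y of spool3_center in the frame of bin between -0.1 and 0.1 m and horizontal distance between tray_center and mat_center below 0.045 m and angle between tray_center's own z axis and vertical below 0.09 rad and height (world z) of tray_center between 0.026 and 0.042 m); the robot touches nothing.
It fails at once if a bystander (oil bottle, thread cone, screwdriver) moved more than 30 mm (distance of any of oil_bottle, thread_cone, screwdriver from where it was at the start of the episode above 0.03 m).
It also fails if it takes over 72 s, if anything falls off the work surface, if the arm or the gripper's body presses on something with over 40 N, if the wrist force passes 120 N, or if a joint passes its speed limit or range.

### The arm

A 6-joint arm with a two-finger parallel gripper is mounted at the origin on the work surface. World frame = base frame: x ahead of the robot, y to its left, z up, the work surface at z = 0. Lengths are in mm, angles in rad, forces in N, time in s.
With the tool pointing down it reaches from about 275 to 725 mm from the base axis. Payload 5.6 kg.
Tool frame: the origin (TCP) lies on the centre line of the jaws, within the pads' length; the fingertips stand 25 mm ahead of it and the grasp point (between the pads) lies 6 mm ahead of it (tip_extent is the distance from the TCP to the fingertips, in mm); z points along the fingers, y is the line along which they close (so a half turn about z gives the same grasp; the last joint's range is limited). The gripper opens to 85 mm and grips with 20 to 120 N. Pads are 22 mm wide; open, the fingers measure 114 mm over their backs; the gripper's body (76 mm by 85 mm) begins 54 mm behind the grasp point. The pads swing forward as they close: fully open they stand 13 mm farther back than shut.
Start: joints at [-0.97, 0.255, 0.108, 0, -1.424, -0.285], TCP at [170.837, -522.788, 256.283] pointing down, gripper open.
Joint ranges: [-2.95, 2.95], [-1.21, 1.97], [-1.09, 1.5], [-2.87, 1.71], [-2.94, -0.07], [-3.05, 3.05]. Speed limits (rad/s): [2.57, 2.57, 3.14, 3.14, 3.14, 3.14].

### API

Orientations are given as a unit quaternion [x, y, z, w].
In Python, from station import movep, servo_line, set_joints, command_gripper, pause, ik, capture, MotionError, job_done, spot_in, place_of, get_t, get_joint_pos, get_qd, get_effort, get_eef_pos, get_orientation, get_wrist_force, get_moment, get_finger_gap, get_gripper_force, tip_extent gives the robot as it stands. The module is installed in compiled form; this text tells all that it offers. Calls block until the motion is done:
- movep(position, orientation): joint-space move of the TCP to a pose.
- servo_line(position, rot=None, speed=150): straight line of the TCP; rot=None keeps the orientation; speed is the mean speed in mm/s.
- set_joints(angles): joint-space move.
- command_gripper(opening, grasp_force=None): finger opening in mm; grasp_force is the grip in N (None keeps the last); returns when the fingers have stopped.
- pause(seconds).
- ik(position, orientation): joint angles nearest the present ones, or None.
- capture(name): name is "scene" or "top" or "wrist"; returns a dict with "pixels" (400x640x3 uint8, red, green, blue), "z_map" (400x640 float32, mm along the optical axis (not along the pixel's ray), 0 where there is no reading), "fx", "fy", "cx", "cy" (pixels), "k1" (the pictures are not rectified: a ray, as slopes to the right and down, at radius r is drawn at 1 + k1 r^2 times it, then the intrinsics apply), "xyz" and "rotation" of the camera in the world. Camera axes: x right, y down, z forward; pixel columns grow to the right and rows downward; lengths in mm; the calibration is good to about 2 mm. A picture is of the moment at which its call begins.
A pose or a line that the arm cannot do raises MotionError and nothing moves.
- job_done(): hands the job in; it is judged then, once.
Trained networks look in the newest picture that a camera, given by its name, has taken for a name from the list of things; names that differ only in an ending like _2 or _b are one class to them, and where a whole thing is asked for, a point or a joint stands for the part that bears it (a point fixed in the world has none). Each returns a list of dicts, best first, with "p" (0 to 1); they miss things now and then, are a little off and sometimes report something else, mostly with a low value. They report only what shows in the picture. A call takes as long as a camera call. They do not tell look-alikes from the thing itself.
- spot_in(camera, name): "box" ([left, top, right, bottom] in pixels, round what is visible of it).
- place_of(camera, name): "centre" ([column, row] in pixels: a listed point, or the origin of a listed thing).
Readings, each from a call of its own:
- get_t(): time.
- get_joint_pos(): joint angles.
- get_qd(): joint speeds.
- get_effort(): joint torques, N m.
- get_eef_pos(): TCP position.
- get_orientation(): TCP orientation.
- get_wrist_force(): force on the tool from outside, world axes, zero at the start.
- get_moment(): the same for the moment, N m.
- get_finger_gap(): finger opening in mm.
- get_gripper_force(): force on a finger pad.
Only numpy, scipy, OpenCV 4.12 (cv2) and the standard library are available. Lean on these libraries where they do the work, as an engineer would, in place of code of your own. Each camera call takes 0.05 s, during which the arm holds its last target. There are 200 camera calls.

## Working session

There is one attempt and no reset: what is moved stays moved. The work goes in short steps, each a Python script; the robot and the scene stay as the last script left them, time stands still between calls to the robot, and variables do not carry over. Pictures are saved under pics/ and viewed, at most 10 in all, crops included, and the job is handed in when it is done.

```bash
mkdir -p pics; cat > h.py <<'E'
import numpy as np, cv2
from station import *
def shot(cam,fn=None):
    c=capture(cam)
    if fn: cv2.imwrite('pics/'+fn,cv2.cvtColor(c['pixels'],cv2.COLOR_RGB2BGR))
    return c
def rays(c,uv):
    uv=np.atleast_2d(np.asarray(uv,float))
    d=np.c_[(uv[:,0]-c['cx'])/c['fx'],(uv[:,1]-c['cy'])/c['fy']]
    s=d.copy()
    for _ in range(10): s=d/(1+c['k1']*(s**2).sum(1,keepdims=True))
    return np.c_[s,np.ones(len(s))]
def Rm(c):
    r=np.asarray(c['rotation'],float)
    if r.shape==(3,3): return r
    from scipy.spatial.transform import Rotation as R
    return R.from_quat(r).as_matrix()
def onz(c,uv,z):
    r=rays(c,uv)@Rm(c).T; o=np.asarray(c['xyz'],float)
    return o+r*((z-o[2])/r[:,2])[:,None]
def cloud(c):
    v,u=np.mgrid[0:400,0:640]; uv=np.c_[u.ravel(),v.ravel()]
    z=c['z_map'].ravel().astype(float)
    P=np.asarray(c['xyz'])+(rays(c,uv)*z[:,None])@Rm(c).T
    P[z<=0]=np.nan
    return P.reshape(400,640,3)
E
python3 - <<'E'
from h import *
for cam in('top','scene'):
    c=shot(cam,cam+'0.png'); P=cloud(c)
    print(cam,c['xyz'],np.asarray(c['rotation']).round(3).tolist())
    for n in ['tray_center','tray','tray_handle','tray_hook','spool1_center','bin','bin_rim','mat_center','oil_bottle','thread_cone','screwdriver']:
        for d in place_of(cam,n)[:4]:
            u,v=d['centre']; i,j=int(np.clip(v,0,399)),int(np.clip(u,0,639))
            print(n,round(d['p'],2),np.round([u,v]),P[i,j].round(0))
print(get_t())
E
```

```text
top [ 473.07234924   14.10649022 1020.42584118] [-0.697, 0.713, -0.052, 0.055]
tray_center 0.81 [398. 126.] [ 830. -215.   14.]
tray_center 0.65 [414. 211.] [ 578. -238.   45.]
tray_center 0.56 [485. 173.] [ 688. -452.   15.]
tray_center 0.3 [252. 195.] [639. 204.  20.]
tray 0.81 [394. 133.] [ 812. -202.   16.]
tray 0.69 [481. 173.] [ 687. -440.   18.]
tray 0.61 [408. 214.] [ 571. -225.   41.]
tray_handle 0.97 [520. 165.] [ 693. -522.   69.]
tray_handle 0.8 [414. 238.] [ 507. -231.   67.]
tray_handle 0.79 [379. 138.] [ 782. -151.   57.]
tray_hook 0.92 [411. 180.] [ 667. -242.   28.]
tray_hook 0.88 [418. 115.] [ 862. -276.   22.]
tray_hook 0.83 [450. 174.] [ 687. -353.   18.]
spool1_center 0.59 [409. 227.] [ 535. -225.   46.]
bin 0.89 [251. 193.] [640. 201.  50.]
bin 0.21 [175. 244.] [506. 400.  55.]
bin_rim 0.65 [245. 190.] [638. 206. 105.]
mat_center 0.95 [403. 207.] [ 595. -215.   22.]
oil_bottle 0.56 [172. 243.] [508. 401.  72.]
thread_cone 0.92 [480. 248.] [ 478. -396.   70.]
thread_cone 0.73 [406. 208.] [ 589. -223.   22.]
thread_cone 0.61 [330. 263.] [444. -10.  21.]
screwdrive
[... 386 characters left out ...]
18.   44.]
tray 0.74 [399. 202.] [530. 204.   4.]
tray_handle 0.78 [263. 143.] [ 497. -220.   88.]
tray_handle 0.78 [249. 220.] [ 775. -143.   82.]
tray_handle 0.77 [136. 168.] [ 695. -523.   76.]
tray_hook 0.85 [235. 192.] [ 655. -246.   26.]
tray_hook 0.77 [194. 192.] [ 683. -361.   22.]
tray_hook 0.58 [188. 246.] [ 856. -283.   20.]
spool1_center 0.67 [258. 163.] [ 538. -226.   46.]
bin 0.8 [391. 233.] [648. 204.   8.]
bin 0.67 [245. 183.] [ 619. -230.   37.]
bin_rim 0.93 [399. 204.] [640. 207. 113.]
mat_center 0.63 [246. 183.] [ 618. -227.   37.]
oil_bottle 0.81 [479. 215.] [529. 425.  23.]
thread_cone 0.64 [206. 150.] [ 509. -419.   18.]
screwdriver 0.67 [333. 167.] [445. -18.   3.]
1.2
```

View pics/top0.png

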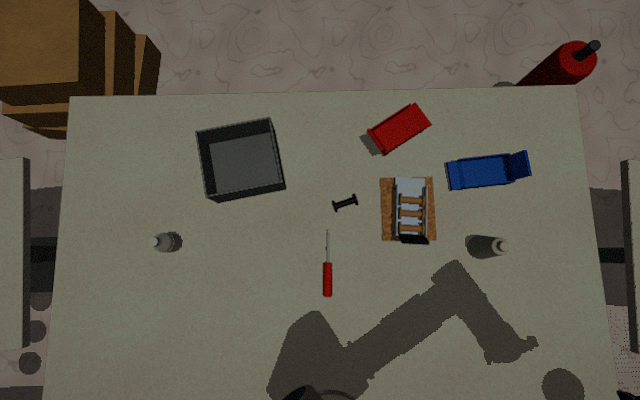

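View pics/scene0.png

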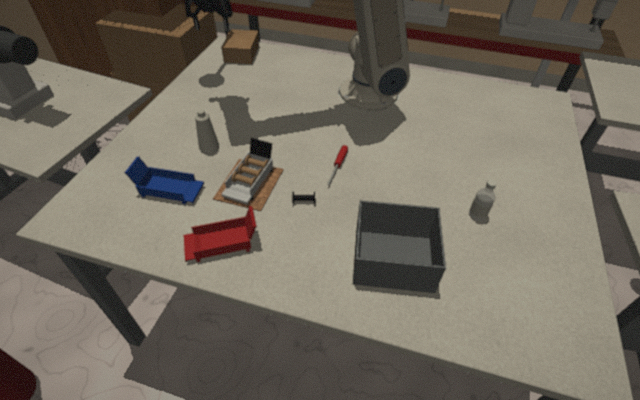

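Top view: the aluminium tray with its spools is on the mat at about (408,210), with the grip end toward the robot. The bin is at about (240,160) and the near rim is around (245,192). The screwdriver at (328,262) lies between them, and the black spool at (345,203) and the blue and red trays are distractors. Next I'll fit geometry from the depth clouds.

```bash
python3 - <<'E'
from h import *
np.set_printoptions(suppress=True,precision=1)
for cam in('top','scene'):
    c=shot(cam); P=cloud(c); px=c['pixels'].astype(int)
    X,Y,Z=P[...,0],P[...,1],P[...,2]
    print(cam,'table z',np.nanmedian(Z[(X>400)&(X<800)&(Y>-10)&(Y<60)&(Z<30)]))
    def rect(m,nm):
        r=cv2.minAreaRect(P[m][:,:2].astype(np.float32)); print(nm,m.sum(),r, cv2.boxPoints(r).tolist(),'z',np.percentile(P[m][:,2],[5,50,95]))
    rect((X>590)&(X<880)&(Y>60)&(Y<350)&(Z>100)&(Z<120),'rim')
    reg=(X>460)&(X<720)&(Y>-310)&(Y<-130)
    hsv=cv2.cvtColor(c['pixels'],cv2.COLOR_RGB2HSV)
    rect(reg&(Z<12)&(hsv[...,1]>110),'mat')
    rect(reg&(Z>66),'handle')
    rect(reg&(Z>20),'tray')
    rect(reg&(Z>38)&(Z<54)&(hsv[...,1]<70),'walls')
    for n in ('spool1_center',): print([ (d['p'],d['centre'],onz(c,d['centre'],36)) for d in place_of(cam,n)])
    for n,z in (('tray_handle',74),('tray_hook',20),('mat_center',4),('bin_rim',110)):
        print(n,[ (round(d['p'],2),onz(c,d['centre'],z)[0]) for d in place_of(cam,n)])
E
```

```text
top table z 0.8637440345776213
rim 772 ((726.3636474609375, 224.90005493164062), (181.54112243652344, 199.9422607421875), 10.304810523986816) [[619.1738891601562, 307.02117919921875], [654.9404907226562, 110.30398559570312], [833.5534057617188, 142.7789306640625], [797.7868041992188, 339.4961242675781]] z [101.4 109.6 112.7]
mat 1258 ((590.9031372070312, -233.68084716796875), (149.72401428222656, 178.1099395751953), 89.57830810546875) [[501.29962158203125, -307.8854064941406], [679.4047241210938, -309.1962585449219], [680.5066528320312, -159.47628784179688], [502.40155029296875, -158.16543579101562]] z [1.3 4.8 7.9]
handle 217 ((498.93670654296875, -226.76869201660156), (70.00196838378906, 22.3316707611084), 84.25899505615234) [[484.3256530761719, -260.4771728515625], [506.5453186035156, -262.7110595703125], [513.5477294921875, -193.06021118164062], [491.3280944824219, -190.82632446289062]] z [70.  90.4 95.1]
tray 1850 ((582.550048828125, -234.01510620117188), (83.38658905029297, 189.76637268066406), 85.43494415283203) [[484.6494445800781, -268.0242919921875], [673.8137817382812, -28
[... 2274 characters left out ...]
916016, 148.06141662597656), 85.62418365478516) [[499.85150146484375, -269.8069763183594], [647.4813232421875, -281.1037902832031], [653.8081665039062, -198.42276000976562], [506.1783447265625, -187.12594604492188]] z [39.1 46.9 52.3]
[(0.54, [257.4, 162.2], array([[ 529. , -229.3,   36. ]]))]
tray_handle [(0.97, array([ 685.4, -529.5,   74. ])), (0.8, array([ 769.1, -143. ,   74. ]))]
tray_hook [(0.9, array([ 678.9, -363.2,   20. ])), (0.71, array([ 645.6, -239.5,   20. ])), (0.69, array([ 507.1, -239.6,   20. ])), (0.62, array([ 862.8, -279. ,   20. ]))]
mat_center [(0.57, array([ 588.3, -233. ,    4. ]))]
bin_rim [(0.98, array([628.8, 210.4, 110. ])), (0.68, array([732.3, 207.3, 110. ]))]
```

```bash
cat >> h.py <<'E'
from scipy.spatial.transform import Rotation as R
HANDLE=np.array([-80.7,0,39.8]); HOOK=np.array([79,0,-14.]); UP=np.array([-.375,0,.927]); UP/=np.linalg.norm(UP)
RIM=np.array([638.5,207.5,110.]); BYAW=10.3; T0=np.array([581,-234,34.]); TYAW=-4.7
FLIP=1
def Rtray(yaw,pitch=0): return R.from_euler('ZY',[yaw,pitch],degrees=True)   # +pitch = front down
def tool(Rt,center=None,hook=None,flip=None,back=0):
    """TCP pose for the tray rotation and centre (or hook point)"""
    f=FLIP if flip is None else flip
    z=-UP; y=np.array([UP[2],0,-UP[0]])*f; x=np.cross(y,z)
    if center is None: center=np.asarray(hook)-Rt.apply(HOOK)
    p=center+Rt.apply(HANDLE+UP*(6+back))
    return p,(Rt*R.from_matrix(np.c_[x,y,z])).as_quat()
def binhook(x,y,z): return RIM+R.from_euler('Z',BYAW,degrees=True).apply([x,y,z])
E
python3 - <<'E'
from h import *
np.set_printoptions(suppress=True,precision=2)
print(ik(*[get_eef_pos(),get_orientation()]))
for f in (1,-1):
  print('flip',f)
  for nm,a in (('pre',tool(Rtray(TYAW),T0,flip=f,back=90)),('grasp',tool(Rtray(TYAW),T0,flip=f)),('lift',tool(Rtray(TYAW),T0+[0,0,130],flip=f)),
    ('over',tool(Rtray(BYAW),hook=binhook(-2,0,35),flip=f))):
      print(nm,a[0],ik(*a))
  for p in (0,20,40,50,55,60): print(p,ik(*tool(Rtray(BYAW,p),hook=binhook(-2+7*p/55,0,1.5),flip=f)))
E
```

```text
[-0.97  0.26  0.11  0.   -1.42 -0.28]
flip 1
pre [ 464.69 -224.44  162.79] [-0.17  0.04 -0.45 -0.05 -0.7  -3.02]
grasp [ 498.33 -227.2    79.36] [-0.16  0.2  -0.5  -0.06 -0.49 -3.01]
lift [ 498.33 -227.2   209.36] [-0.16  0.06 -0.3  -0.04 -0.83 -3.04]
over [477.19 178.19 204.36] [ 0.81 -0.03 -0.54  0.32 -0.77  2.32]
0 [ 0.8  -0.   -0.61  0.36 -0.67  2.27]
20 [ 0.65  0.23 -0.02  0.02 -1.29  2.67]
40 [ 0.53  0.55  0.57 -0.11 -1.88  2.77]
50 [ 0.49  0.76  0.95 -0.18 -2.22  2.75]
55 [ 0.48  0.9   1.22 -0.24 -2.43  2.7 ]
60 None
flip -1
pre [ 464.69 -224.44  162.79] [-0.17  0.04 -0.45 -0.05 -0.7   0.12]
grasp [ 498.33 -227.2    79.36] [-0.16  0.2  -0.5  -0.06 -0.49  0.13]
lift [ 498.33 -227.2   209.36] [-0.16  0.06 -0.3  -0.04 -0.83  0.1 ]
over [477.19 178.19 204.36] [ 0.81 -0.03 -0.54  0.32 -0.77 -0.82]
0 [ 0.8  -0.   -0.61  0.36 -0.67 -0.87]
20 [ 0.65  0.23 -0.02  0.02 -1.29 -0.47]
40 [ 0.53  0.55  0.57 -0.11 -1.88 -0.37]
50 [ 0.49  0.76  0.95 -0.18 -2.22 -0.39]
55 [ 0.48  0.9   1.22 -0.24 -2.43 -0.44]
60 None
```

```bash
sed -i 's/^FLIP=1/FLIP=-1/' h.py; python3 - <<'E'
from h import *
np.set_printoptions(suppress=True,precision=1)
command_gripper(50,80)
movep(*tool(Rtray(TYAW),T0,back=90))
p,q=tool(Rtray(TYAW),T0)
servo_line(p,q,speed=80)
print(get_t(),get_eef_pos(),get_wrist_force())
c=shot('wrist','w1.png')
E
```

```text
5.1 [ 498.6 -227.3   79.9] [-0.2 -0.3  0.6]
```

View pics/w1.png

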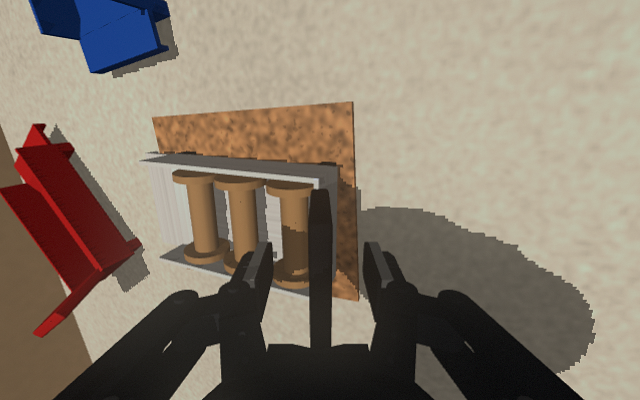

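The plate, edge-on at column 320, stands midway between the fingers (about columns 262 and 372). The three spools are in the tray. I'll grip it, lift and carry.

```bash
python3 - <<'E'
from h import *
np.set_printoptions(suppress=True,precision=1)
command_gripper(0,80)
print('gap',get_finger_gap(),get_gripper_force(),get_wrist_force(),get_eef_pos())
servo_line(*tool(Rtray(TYAW),T0+[0,0,15]),speed=40)
servo_line(*tool(Rtray(TYAW),T0+[0,0,135]),speed=100)
print(get_t(),get_wrist_force())
servo_line(*tool(Rtray(BYAW),hook=binhook(-12,0,40)),speed=110)
pause(.3); print(get_t(),get_wrist_force(),get_finger_gap())
shot('wrist','w2.png')
for cam in('top','scene'):
    c=shot(cam,cam+'2.png'); P=cloud(c); X,Y,Z=P[...,0],P[...,1],P[...,2]
    B=R.from_euler('Z',-BYAW,degrees=True).apply((P-RIM).reshape(-1,3)).reshape(P.shape)
    hook=binhook(-12,0,40)
    # flange top region: points high above the rim near hook
    m=(np.abs(B[...,1])<60)&(B[...,0]>-100)&(B[...,0]<40)&(B[...,2]>30)&(B[...,2]<90)
    q=B[m]; print(cam,'tray front x max',np.percentile(q[:,0],[98,99.5]),'y',np.percentile(q[:,1],[1,99]))
    r=cv2.minAreaRect(q[:,:2].astype(np.float32)); print(r)
    f=q[(q[:,0]>-14)]; print('flange z',np.median(f[:,2]),'back walls z',np.percentile(q[q[:,0]<-30][:,2],[50,95]))
    for s in(1,-1):
        for x0 in(-80,-30):
            w=q[(s*q[:,1]>36)&(np.abs(q[:,0]-x0)<12)]; print(s,x0,len(w),np.median(w[:,2]) if len(w) else '')
    m=(np.abs(B[...,1])<95)&(np.abs(B[...,0])<15)&(np.abs(B[...,2])<8); print('wall x',np.median(B[m],0),np.percentile(B[m][:,0],[2,98]))
E
```

```text
gap 9.044224473478613 77.98169732093811 [-0.7  1.4  2.6] [ 498.3 -227.1   79.6]
7.4667 [-0.1  0.4 -4.1]
11.6 [ 0.6  0.3 -3.3] 9.017359133539827
top tray front x max [3.6 5.2] y [-39.9  41.2]
((-46.94532012939453, 1.0084075927734375), (106.29828643798828, 82.07170867919922), 0.19640326499938965)
flange z 43.81417801229861 back walls z [60.6 71.4]
1 -80 38 60.32377276443668
1 -30 50 55.925264256747425
-1 -80 32 65.56801391464887
-1 -30 32 62.69639651785178
wall x [  1.3 -43.5  -0.2] [-1.1  4.6]
scene tray front x max [3.  3.8] y [-42.4  38.8]
((-47.63610076904297, -1.8758201599121094), (104.71804809570312, 82.43640899658203), 0.36549994349479675)
flange z 43.80954892098197 back walls z [57.7 71.2]
1 -80 22 65.47023902202312
1 -30 32 61.18810133869147
-1 -80 21 68.5404852150831
-1 -30 32 54.44799359465293
wall x [ 0.   3.5 -0.9] [-4.1  3.7]
```

View pics/scene2.png

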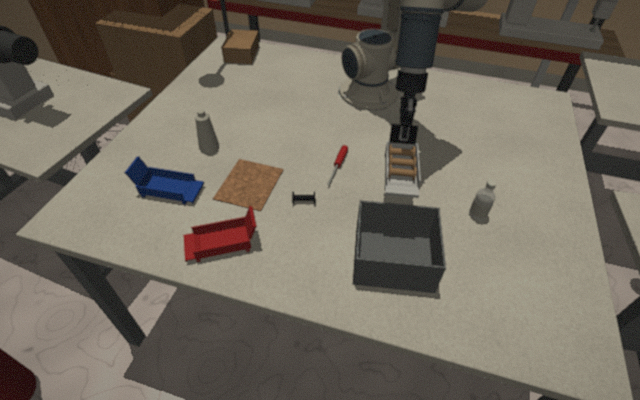

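The tray hangs level at about (403,168) with all three spools in it, and its flange is just short of the bin's near rim (about row 203). The depth data put the flange within about 1 mm of plan. I'll descend onto the wall.

```bash
python3 - <<'E'
from h import *
np.set_printoptions(suppress=True,precision=1)
servo_line(*tool(Rtray(BYAW),hook=binhook(-2,0,38)),speed=60)
servo_line(*tool(Rtray(BYAW),hook=binhook(-2,0,6)),speed=40)
pause(.2); f0=np.array(get_wrist_force()); print(f0)
for z in np.arange(5,-7,-1.):
    servo_line(*tool(Rtray(BYAW),hook=binhook(-2,0,z)),speed=20); pause(.1)
    f=np.array(get_wrist_force())-f0; print(z,f)
    if f[2]>2.5: break
pause(.3); print(get_t(),np.array(get_wrist_force())-f0,get_moment())
shot('scene','s3.png'); c=shot('wrist','w3.png')
for cam in('top','scene'):
    c=shot(cam); P=cloud(c)
    B=R.from_euler('Z',-BYAW,degrees=True).apply((P-RIM).reshape(-1,3)).reshape(P.shape)
    m=(np.abs(B[...,1])<36)&(B[...,0]>-12)&(B[...,0]<30)&(B[...,2]>-3)&(B[...,2]<20)
    q=B[m]; print(cam,np.percentile(q[:,0],[98,99.5]),np.median(q[:,2]))
w=cv2.imread('pics/w3.png');s=cv2.imread('pics/s3.png')[110:310,280:520]
cv2.imwrite('pics/c3.png',np.hstack([cv2.resize(s,(400,333)),cv2.resize(w,(400,333))]))
E
```

```text
[ 0.   0.1 -4. ]
5.0 [-0.3 -0.7  1.2]
4.0 [0.2 0.3 0.4]
3.0 [ 0.4 -0.3  1.7]
2.0 [-0.2 -0.2  0.6]
1.0 [-0.6 -0.2  0.5]
0.0 [ 1.  -0.4  1.1]
-1.0 [-1.4 -0.4  5.4]
15.9667 [-0.4 -1.2  4.5] [-0.3  0.6 -0.2]
top [16.1 16.4] 4.502351597589495
scene [14.8 15.4] 5.042380689097968
```

View pics/c3.png

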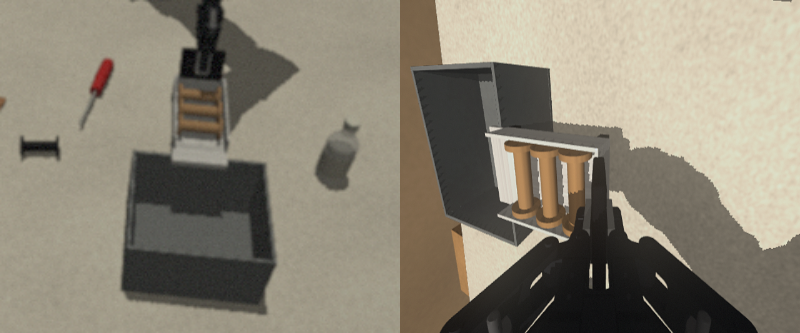

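The flange rests over the near wall with 4.5 N of contact, and all three spools are in the tray. I'll tip it about the rim.

```bash
python3 - <<'E'
from h import *
np.set_printoptions(suppress=True,precision=1)
for p in [6,12,18,24,30,36,42,48,52,55]:
    servo_line(*tool(Rtray(BYAW,p),hook=binhook(-2+7*p/55,0,-.5+2.5*p/55)),speed=45)
    print(p,round(get_t(),1),get_wrist_force())
pause(1)
print(get_t(),get_eef_pos())
shot('scene','s4.png'); c=shot('wrist','w4.png')
w=cv2.imread('pics/w4.png');s=cv2.imread('pics/s4.png')[110:310,280:520]
cv2.imwrite('pics/c4.png',np.hstack([cv2.resize(s,(400,333)),cv2.resize(w,(400,333))]))
E
```

```text
6 16.7 [ 1.9  0.9 -0.5]
12 17.3 [ 1.9  0.9 -1.3]
18 17.9 [ 1.8  0.6 -1.2]
24 18.4 [ 2.3  0.2 -2. ]
30 19.0 [ 1.4  0.  -1.9]
36 19.6 [-0.3  0.2 -3.4]
42 20.1 [-1.1 -0.3 -3.2]
48 20.7 [-1.2  0.2 -2.8]
52 21.1 [-0.6  0.4 -3.6]
55 21.5 [ 0.2  0.2 -2.7]
22.5 [599.9 200.5 278.7]
```

View pics/c4.png

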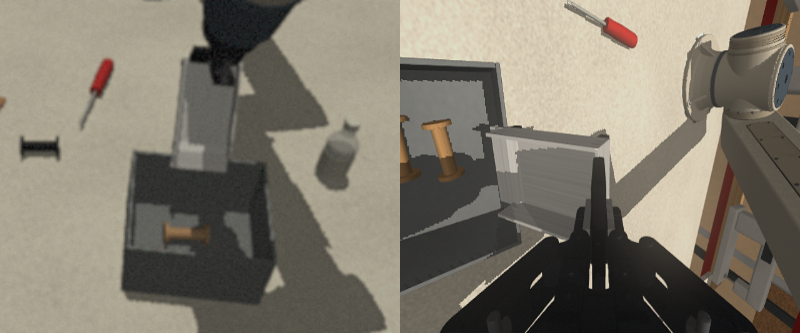

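The tray is empty and at least two spools are visible in the bin. I'll untip it, lift off, return it to the mat and check the bin on the way.

```bash
python3 - <<'E'
from h import *
np.set_printoptions(suppress=True,precision=1)
for p in [48,40,30,20,10,0]:
    servo_line(*tool(Rtray(BYAW,p),hook=binhook(-1+6*p/55,0,2+1*p/55)),speed=60)
print(get_t(),get_wrist_force())
servo_line(*tool(Rtray(BYAW),hook=binhook(-1,0,45)),speed=60)
M=np.array([590,-233,34.])
servo_line(*tool(Rtray(-2),M+[0,0,125]),speed=140)
shot('top','t5.png'); print(place_of('top','spool1_center'))
servo_line(*tool(Rtray(-2),M+[0,0,12]),speed=80)
pause(.2); f0=np.array(get_wrist_force())
for z in np.arange(5,-5,-1.):
    servo_line(*tool(Rtray(-2),M+[0,0,z]),speed=20); pause(.1)
    f=np.array(get_wrist_force())-f0; print(z,f)
    if f[2]>2.5: break
print(get_t())
cv2.imwrite('pics/t5c.png',cv2.resize(cv2.imread('pics/t5.png')[100:260,170:460],(800,441)))
E
```

```text
26.3333 [-0.   0.9 -2.2]
[{'centre': [409.6, 209.4], 'p': 0.62}, {'centre': [247.5, 147.2], 'p': 0.6}]
5.0 [-0.3  0.3 -0.9]
4.0 [-0.   1.4 -0.1]
3.0 [-0.3  0.7  0.1]
2.0 [-0.9  1.   0.2]
1.0 [0.3 1.1 0.5]
0.0 [-0.5  1.6  2.1]
-1.0 [-6.4  3.4 10.7]
34.8333
```

View pics/t5c.png

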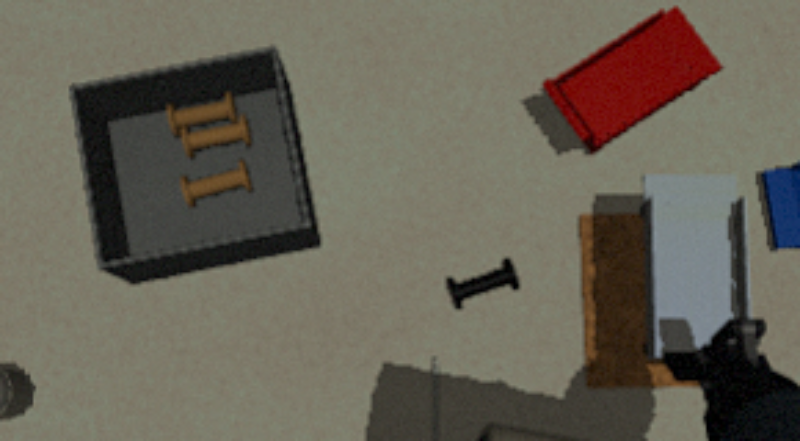

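All three spools lie in the bin (crop positions about (202,113), (217,135) and (217,185)), and the tray was empty above the mat. It is now down on the mat, so I'll release it and back off along the plate.

```bash
python3 - <<'E'
from h import *
np.set_printoptions(suppress=True,precision=1)
M=np.array([590,-233,34.])
servo_line(*tool(Rtray(-2),M),speed=20)
command_gripper(45); pause(.3); print(get_finger_gap(),get_wrist_force())
servo_line(*tool(Rtray(-2),M,back=100),speed=80)
p,q=tool(Rtray(-2),M,back=100)
servo_line(p+[-60,0,80],q,speed=120); pause(.5)
c=shot('top','t6.png'); P=cloud(c); X,Y,Z=P[...,0],P[...,1],P[...,2]
reg=(X>460)&(X<720)&(Y>-310)&(Y<-130)
m=reg&(Z>20)&(Z<130); print(cv2.minAreaRect(P[m][:,:2].astype(np.float32)))
f=reg&(Z>12)&(Z<32); A=np.c_[P[f][:,:2],np.ones(f.sum())]; k=np.linalg.lstsq(A,P[f][:,2],rcond=None)[0]; print('floor z',np.median(P[f][:,2]),k*[57.3,57.3,1])
for y0 in(-278,-190): print('wall z',np.median(Z[reg&(Z>38)&(Z<60)&(np.abs(Y-y0)<15)]))
print(get_t(),get_wrist_force())
cv2.imwrite('pics/t6c.png',cv2.resize(cv2.imread('pics/t6.png')[100:310,140:520],(800,442)))
E
```

```text
45.04267862240403 [ 0.7  0.1 -0.1]
((592.1952514648438, -233.20367431640625), (83.27278900146484, 187.6511688232422), 88.29776763916016)
floor z 20.765805282708357 [1.5 0.1 5.6]
wall z 47.75688589627407
wall z 48.85194257081059
38.75 [-0.1 -0.2 -1. ]
```

View pics/t6c.png

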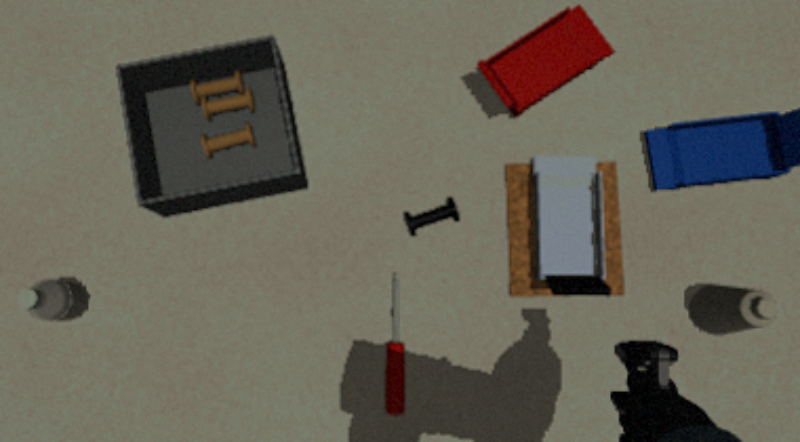

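The empty tray stands level on the mat at crop (568,225), the spools are in the bin around (225,110), the bystanders are where they were, and the robot is clear.

```bash
python3 -c "
from station import *
print(job_done(),get_t())"
```

```text
the job is handed in; nothing more can be done
the job is handed in; nothing more can be done
```

The job is handed in: all three spools are in the bin, the empty tray stands level on its cork mat, the bystanders show no visible movement, and the clock read 38.75 s just before hand-in; no verdict was returned.

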